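# Kit the mounts for the small jar

## Task

Kit up the metal mounts for the small jar in the wooden tray: put the smaller ring flat on its board over the post, stand the smaller lid knob upright in the round cup, and stand the shorter handle on its feet in the long trough. Leave the larger ring, the larger knob and the longer handle where they are.

Things in the scene. Friction and masses are not known exactly. Their poses are not given: they have to be found in the camera images.
- small_ring: The smaller of two plain steel rings (neck collars): outer diameter 56, inner diameter 40, height 16 mm, lying flat; about 60 g. Origin: on its axis, at its underside; z up along the axis. The six metal mounts stand loose on the bench in a rough arc 0.47 m round the robot base, about 130 mm apart in any order, nothing else within 80 mm of them.
- large_ring: The larger steel ring, a look-alike: outer diameter 80, inner 62, height 16 mm, lying flat. Origin: on its axis, at its underside.
- small_knob: The smaller of two steel lid knobs, standing: flat foot 26 mm across, slim neck 14 mm, ball 30 mm across with its centre 28 mm above the underside, 43 mm tall in all; about 60 g. Origin: on its axis, at the underside of the foot; z up along the axis.
- large_knob: The larger steel lid knob, a look-alike of the same shape: foot 32 mm, ball 38 mm across with its centre 47 mm up, 66 mm tall. Origin: on its axis, at the underside of the foot.
- short_handle: The shorter of two steel pull handles, standing on its two feet: 76 mm long in all (along its x axis), 27 mm tall; a straight round bar of 10 mm diameter runs along x with its centre 22 mm above the underside, on two uprights with feet 14 x 18 mm (x, y) and 6 mm high; about 70 g. Origin: middle of the underside; x along the bar.
- long_handle: The longer steel pull handle, a look-alike: 100 mm long along its x axis, otherwise as the shorter one. Origin: middle of the underside.
- tray: Low wooden kit tray, fixed to the bench: 126 x 254 mm (x, y), floor 5 mm thick, rim 14 mm high over the bench and 5 mm thick. It holds three inserts side by side along its y axis, 80 mm apart, in any order. Origin: centre of its underside.
- post_place: Wooden insert with a single upright round post, diameter 16 mm, 20 mm tall above the top of its board, in the middle of the board: the place of a ring. On a board 112 x 78 x 6 mm (x, y, z) that lies on the tray's 5 mm floor. Origin: centre of the board's underside; axes parallel to the tray's. Fixed.
- cup_place: Wooden insert with a low round cup in the middle of its board: inner diameter 48, outer 58 mm, rim 8 mm above the top of the board, floor level with the board's top: the place of a knob. On a board 112 x 78 x 6 mm (x, y, z) that lies on the tray's 5 mm floor. Origin: centre of the board's underside; axes parallel to the tray's. Fixed.
- trough_place: Wooden insert with a low rectangular trough in the middle of its board, long along its x axis: inside 98 x 40 mm (x, y), walls 5 mm thick, 8 mm high above the board's top: the place of a handle. On a board 112 x 78 x 6 mm (x, y, z) that lies on the tray's 5 mm floor. Origin: centre of the board's underside; axes parallel to the tray's. Fixed.
Things that resemble listed ones, but are neither listed nor needed, are in the scene too. What is shaped like the small_ring but blue or pink is not meant.

How it is judged:
At the end, for the whole second after the job is handed in: Small ring around the post, small knob in the cup, short handle in the trough: each at rest on its board (underside 2 to 10 mm over the insert's underside), within 0.12 rad of upright, within 15 mm (handle 18) of the insert's centre; look-alikes within 20 mm of their start (horizontal distance between small_ring and post_place below 0.015 m and z of small_ring in the frame of post_place between 0.002 and 0.01 m and angle between each of small_ring, small_knob, short_handle's own z axis and vertical below 0.12 rad and linear speed of each of small_ring, small_knob, short_handle below 0.02 m/s and angular speed of each of small_ring, small_knob, short_handle below 0.2 rad/s and horizontal distance between small_knob and cup_place below 0.015 m and z of small_knob in the frame of cup_place between 0.002 and 0.01 m and horizontal distance between short_handle and trough_place below 0.018 m and z of short_handle in the frame of trough_place between 0.002 and 0.01 m and distance of each of large_ring, large_knob, long_handle from where it was at the start of the episode below 0.02 m); the robot touches nothing.
It fails at once if the large ring is disturbed (moved over 20 mm or tipped over) (distance of large_ring from where it was at the start of the episode above 0.02 m or angle between large_ring's own z axis and vertical above 0.4 rad).
It fails at once if the large knob is disturbed (moved over 20 mm or tipped over) (distance of large_knob from where it was at the start of the episode above 0.02 m or angle between large_knob's own z axis and vertical above 0.4 rad).
It fails at once if the long handle is disturbed (moved over 20 mm or tipped over) (distance of long_handle from where it was at the start of the episode above 0.02 m or angle between long_handle's own z axis and vertical above 0.4 rad).
It also fails if it takes over 77 s, if anything falls off the work surface, if the arm or the gripper's body presses on something with over 40 N, if the wrist force passes 120 N, or if a joint passes its speed limit or range.

## Robot

A 6-joint arm with a two-finger parallel gripper is mounted at the origin on the work surface. World frame = base frame: x ahead of the robot, y to its left, z up, the work surface at z = 0. Lengths are in m, angles in rad, forces in N, time in s.
With the tool pointing down it reaches from about 0.4 to 0.825 m from the base axis. Payload 7 kg.
Tool frame: the origin (TCP) lies at the very end of the fingers, on their centre line; the grasp point (between the pads) lies 19 mm behind it; z points along the fingers, y is the line along which they close (so a half turn about z gives the same grasp; the last joint's range is limited). The gripper opens to 88 mm and grips with 3 to 60 N. Pads are 19 mm wide; open, the fingers measure 130 mm over their backs; the gripper's body (78 mm by 193 mm) begins 47 mm behind the grasp point.
Start: joints at [0.288, 0.359, 0.012, 0, -1.224, -0.288], TCP at [0.675, -0, 0.227] pointing down, gripper open.
Joint ranges: [-3.07, 3.07], [-1.43, 2.12], [-1.02, 1.25], [-3.03, 1.67], [-3.05, -0], [-3.03, 3.03]. Speed limits (rad/s): [2.39, 2.39, 3.01, 3.14, 3.14, 3.14].

## Interface

Orientations are given as a unit quaternion [x, y, z, w].
In Python, from plant import ctrl, optics, spotter gives the robot as it stands.
- The arm moves only by the shell command python3 -m creep 'ROWS' [FORCE]. ROWS is JSON, a list of rows, each an object of numbers: "hand": the gripper command: -1 is shut, 1 is fully open, values between are in proportion; "tx", "ty", "tz": the shift along the tool's x, y, z in cm; "roll": the turn about the tool's z in rad. A call has 1 to 10 rows; each row shifts and turns the commanded pose from where the row before left it, along the tool's axes as they then stand; what a row does not reach is not made up. A row lasts 1/10 s, in which the tool goes at most 50 mm and 8.59 degrees, less where a joint would pass 70% of its speed; a pose out of reach is approached as far as the arm can. A call is refused whole if a number of a shift passes 5 or a number of a turn 0.15, either way. A call with a gripper value outside its range is refused whole. The fingers move at their own pace and stop on an object; FORCE is the grip in N (left out, the last holds). Time passes only in rows, so rows that do not move let the fingers close. It gives the time, the measured TCP pose, the force, the opening and the grip force at its end, in the units of the state.
- ctrl.get_state(): the state, without advancing time (a new reading comes with each control period).
- optics.snapshot(name): name is "scene" or "side" or "wrist"; returns a dict with "frame" (384x512x3 uint8, red, green, blue), "mtx" (3x3 intrinsics, pixels), "eye" and "orientation" of the camera in the world. Camera axes: x right, y down, z forward; pixel columns grow to the right and rows downward; lengths in m; the calibration is good to about 2 mm. A picture is of the moment at which its call begins. There is no depth.
- ctrl.sign_off(): hands the job in; it is judged then, once.
Trained networks look in a picture, given as the dict that the camera call returned (one of the last four; its "shot" number tells which), for a name from the list of things; names that differ only in an ending like _2 or _b are one class to them, and where a whole thing is asked for, a point or a joint stands for the part that bears it (a point fixed in the world has none). Each returns a list of dicts, best first, with "score" (0 to 1); they miss things now and then, are a little off and sometimes report something else, mostly with a low value. They report only what shows in the picture. A call takes as long as a camera call. They do not tell look-alikes from the thing itself.
- spotter.regions_of(thing, picture): "region" (384x512 bool, what is visible of it) and "at" ([column, row] in pixels, amid what is visible of it).
- spotter.mark_of(thing, picture): "at" ([column, row] in pixels: a listed point, or the origin of a listed thing).
The state is a dict: "t": time; "joints": joint angles; "qvel": joint speeds; "joint_torque": joint torques, N m; "tcp_pos": TCP position; "tcp_rot": TCP orientation; "force": force on the tool from outside, world axes, zero at the start; "torque": the same for the moment, N m; "finger_gap": finger opening in m; "finger_force": force on a finger pad.
Only numpy, scipy, OpenCV 4.12 (cv2) and the standard library are available. Lean on these libraries where they do the work, as an engineer would, in place of code of your own. Each camera call takes 0.05 s, during which the arm holds its last target. There are 200 camera calls.

## Working session

There is one attempt and no reset: what is moved stays moved. The work goes in short steps, Python scripts to look and compute and a shell command to move; the robot and the scene stay as the last step left them, time stands still between calls to the robot, and variables do not carry over. Pictures are saved under pics/ and viewed, at most 14 in all, crops included, and the job is handed in when it is done.

```bash
mkdir -p pics; ls; cat > h.py <<'E'
import numpy as np, cv2
from scipy.spatial.transform import Rotation as R
from plant import ctrl, optics, spotter
def ray(s,px):
    d=np.linalg.inv(s["mtx"])@[px[0],px[1],1]
    return np.array(s["eye"]),R.from_quat(s["orientation"]).apply(d)
def onz(s,px,z):
    e,d=ray(s,px); return (e+d*(z-e[2])/d[2])[:2]
def save(s,n): cv2.imwrite(f"pics/{n}.png",cv2.cvtColor(s["frame"],cv2.COLOR_RGB2BGR))
Z=dict(small_ring=0,small_knob=0,short_handle=0,tray=0,post_place=.005,cup_place=.005,trough_place=.005)
E
python3 - <<'E'
from h import *
s1=optics.snapshot("scene");s2=optics.snapshot("side")
f=np.hstack([s1["frame"],s2["frame"]])
save(s1,"scene0");save(s2,"side0")
print(s1["eye"],s2["eye"],s1["mtx"][0][0])
for s in (s1,s2):
  for n,z in Z.items():
    for r in spotter.mark_of(n,s)[:4]: print(n,np.round(r["score"],2),np.round(r["at"]),np.round(onz(s,r["at"],z),3))
st=ctrl.get_state();print(st["t"],st["tcp_rot"],st["finger_gap"])
E
```

```text
pics
[0.95097509 0.72884601 0.72962252] [ 0.18823195 -0.56951144  0.48457361] 493.17226339296013
small_ring 0.97 [384. 238.] [0.308 0.229]
small_ring 0.65 [358. 288.] [0.447 0.309]
small_ring 0.55 [399. 268.] [0.341 0.31 ]
small_knob 0.82 [327. 246.] [0.428 0.189]
short_handle 0.71 [279. 218.] [0.468 0.065]
post_place 0.91 [189. 232.] [0.66  0.011]
post_place 0.68 [253. 183.] [ 0.453 -0.067]
cup_place 0.73 [210. 255.] [0.652 0.092]
trough_place 0.69 [231. 278.] [0.645 0.167]
trough_place 0.55 [279. 218.] [0.469 0.071]
small_ring 0.75 [153. 150.] [0.363 0.313]
small_ring 0.68 [142. 170.] [0.31  0.229]
small_ring 0.55 [182. 144.] [0.44  0.305]
small_knob 0.68 [196. 164.] [0.435 0.189]
short_handle 0.58 [228. 185.] [0.465 0.07 ]
tray 0.97 [291. 160.] [0.653 0.091]
post_place 0.7 [313. 170.] [0.668 0.018]
cup_place 0.71 [295. 160.] [0.658 0.08 ]
trough_place 0.94 [274. 144.] [0.654 0.177]
0.8 [ 7.07111126e-01 -7.07102436e-01 -1.49029889e-05  2.39846465e-05] 0.08760074158695938
```

View pics/scene0.png

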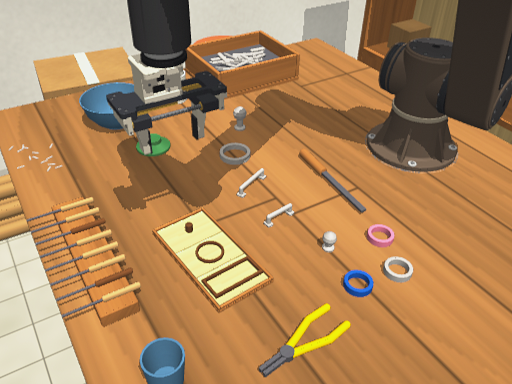

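View pics/side0.png

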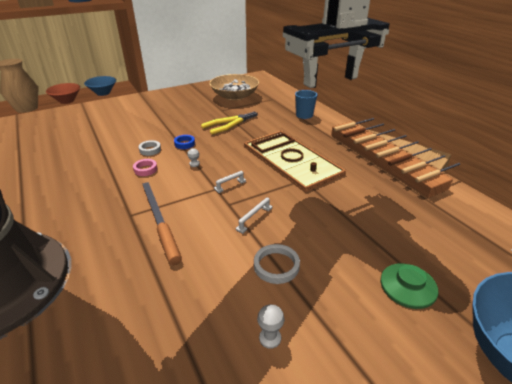

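```bash
python3 -m creep '[{"tx":-3,"ty":0.7},{"tx":-3,"ty":0.7,"tz":-2},{"tx":-3,"ty":0.7,"tz":-2},{},{}]' 20
cat >> h.py <<'E'
def tool(s,xy):  # world xy target -> tool tx,ty in cm
    d=R.from_quat(s["tcp_rot"]).inv().apply([xy[0]-s["tcp_pos"][0],xy[1]-s["tcp_pos"][1],0]); return np.round(d[:2]*100,2)
def yaw(s): # world angle of tool y
    v=R.from_quat(s["tcp_rot"]).apply([0,1,0]); return np.arctan2(v[1],v[0])
E
python3 - <<'E'
from h import *
s=optics.snapshot("wrist");save(s,"w0");print(s["eye"])
for n in ("tray","post_place","cup_place","trough_place"):
    for r in spotter.mark_of(n,s)[:2]: print(n,np.round(r["score"],2),np.round(r["at"]),np.round(onz(s,r["at"],Z[n]),3))
E
```

```text
[ 0.6753751  -0.07101939  0.38473579]
tray 0.74 [277. 301.] [0.651 0.175]
post_place 0.76 [269. 178.] [0.663 0.013]
trough_place 0.62 [279. 298.] [0.648 0.168]$[0]: bad value
```

View pics/w0.png

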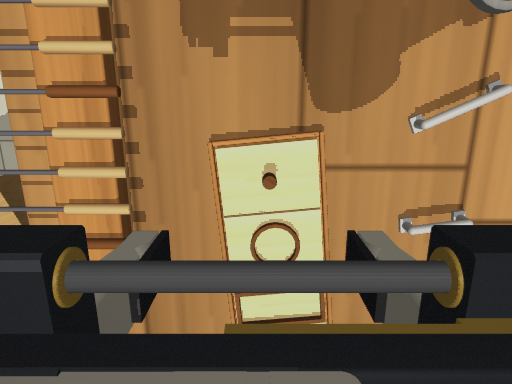

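```bash
python3 -m creep '[{"hand":1,"tx":0,"ty":5,"tz":0,"roll":0},{"hand":1,"tx":0,"ty":5,"tz":0,"roll":0},{"hand":1,"tx":0,"ty":5,"tz":0,"roll":0},{"hand":1,"tx":0,"ty":5,"tz":0,"roll":0},{"hand":1,"tx":0,"ty":0,"tz":0,"roll":0},{"hand":1,"tx":0,"ty":0,"tz":0,"roll":0}]' 20
python3 - <<'E'
from h import *
f=cv2.imread("pics/w0.png")
cv2.imwrite("pics/w0c.png",cv2.resize(f[120:340,190:340],None,fx=2.7,fy=2.7,interpolation=cv2.INTER_CUBIC))
s=optics.snapshot("wrist");save(s,"w1");print(s["eye"],ctrl.get_state()["tcp_pos"])
for n in ("post_place","cup_place","trough_place","short_handle"):
    for r in spotter.mark_of(n,s)[:2]: print(n,np.round(r["score"],2),np.round(r["at"]),np.round(onz(s,r["at"],Z.get(n,0)),3))
for r in spotter.regions_of("short_handle",s)[:2]:
    pts=np.argwhere(r["region"])[:,::-1]; (c,wh,a)=cv2.minAreaRect(pts.astype(np.float32)); b=cv2.boxPoints((c,wh,a))
    w=np.array([onz(s,p,.022) for p in b]);print(r["score"],r["at"],wh,onz(s,c,.022),w.round(3).tolist())
E
```

```text
t: 1.65
tcp_pos: [0.4746, 0.0, 0.2277]
tcp_rot: [0.707, -0.707, 0.001, -0.001]
force: [1.2, 0.0, -0.1]
finger_gap: 0.0878
finger_force: 0.0
[ 0.47462844 -0.07107899  0.38583787] [4.75529832e-01 2.33464529e-04 2.27482974e-01]
post_place 0.63 [105. 242.] [0.659 0.094]
cup_place 0.72 [104. 244.] [0.661 0.095]
short_handle 0.81 [262. 218.] [0.47  0.064]
short_handle 0.2 [292. 313.] [0.431 0.193]
0.91 [262.1, 222.5] (19.091882705688477, 64.91241455078125) [0.47079484 0.06061451] [[0.508, 0.055], [0.437, 0.044], [0.433, 0.066], [0.506, 0.078]]
```

View pics/w1.png

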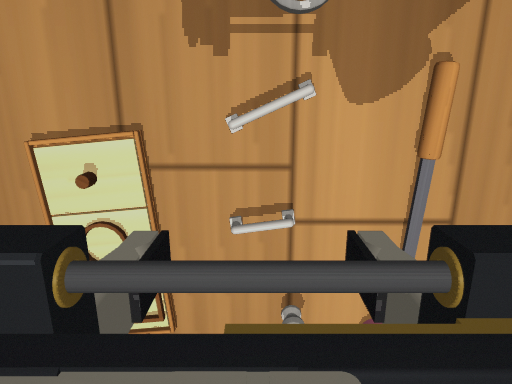

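View pics/w0c.png

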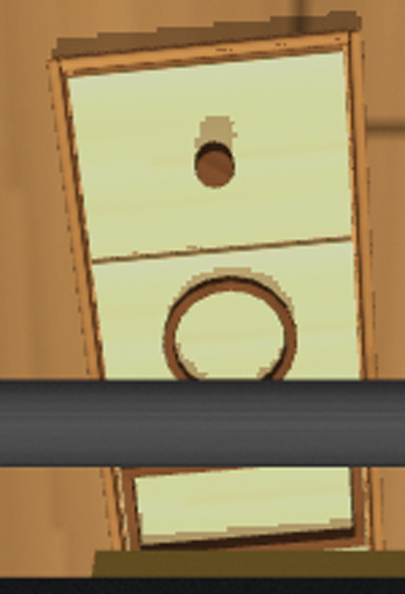

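```bash
python3 -m creep '[{"hand":1,"tx":-3.3,"ty":0.3,"tz":0,"roll":0.142},{"hand":1,"tx":-3.3,"ty":-0.2,"tz":0,"roll":0.142},{"hand":1,"tx":0,"ty":0,"tz":2,"roll":0.142},{"hand":1,"tx":0,"ty":0,"tz":2,"roll":0.142},{"hand":1,"tx":0,"ty":0,"tz":2,"roll":0.142},{"hand":1,"tx":0,"ty":0,"tz":0,"roll":0.142},{"hand":1,"tx":0,"ty":0,"tz":0,"roll":0.142},{"hand":1,"tx":0,"ty":0,"tz":0,"roll":0.142},{"hand":1,"tx":0,"ty":0,"tz":0,"roll":0.142},{"hand":1,"tx":0,"ty":0,"tz":0,"roll":0.142}]'
python3 - <<'E'
from h import *
s=optics.snapshot("wrist");save(s,"w2");st=ctrl.get_state();print(st["joints"],st["tcp_pos"],yaw(st))
for r in spotter.mark_of("short_handle",s)[:2]: w=onz(s,r["at"],0);print(np.round(r["score"],2),np.round(r["at"]),w.round(3),tool(st,w))
for r in spotter.regions_of("short_handle",s)[:2]:
    pts=np.argwhere(r["region"])[:,::-1]; (c,wh,a)=cv2.minAreaRect(pts.astype(np.float32)); b=cv2.boxPoints((c,wh,a))
    w=np.array([onz(s,p,.022) for p in b]);print(r["score"],r["at"],wh,onz(s,c,.022),w.round(3).tolist())
E
python3 - <<'E'
# tray estimates from w0 (camera pose of the start)
from h import *
k=optics.snapshot("wrist")
from scipy.spatial.transform import Rotation as R
s=dict(mtx=k["mtx"],eye=np.array([0.6753751,-0.07101939,0.38473579]))
st=ctrl.get_state()
rel=R.from_quat(st["tcp_rot"]).inv()*R.from_quat(k["orientation"])
s["orientation"]=(R.from_quat([.7071,-.7071,0,0])*rel).as_quat()
f=lambda c,z:print(c,onz(s,np.array(c)/2.7+[190,120],z).round(4))
f((215,170),.031);f((230,341),.019);f((52,62),.014);f((350,33),.014)
f((92,262),.011);f((352,238),.011);f((142,545),.011);f((352,527),.011)
E
```

```text
t: 2.95
tcp_pos: [0.4791, 0.0654, 0.166]
tcp_rot: [-0.072, 0.997, -0.0, -0.001]
force: [-0.5, 0.3, 0.4]
finger_gap: 0.0877
finger_force: 0.0
[ 5.43563278e-01  9.36488945e-02 -4.85491093e-01 -5.74644249e-05
 -9.92849007e-01 -1.97849578e+00] [0.47902513 0.06538918 0.16598362] 1.7066289666272645
0.83 [258. 167.] [0.47  0.064] [0.92 0.03]
(215, 170) [0.6626 0.0133]
(230, 341) [0.6552 0.0912]
(52, 62) [ 0.7274 -0.027 ]
(350, 33) [ 0.6091 -0.0383]
(92, 262) [0.714  0.0583]
(352, 238) [0.6037 0.0477]
(142, 545) [0.6945 0.1976]
(352, 527) [0.597  0.1881]
```

View pics/w2.png

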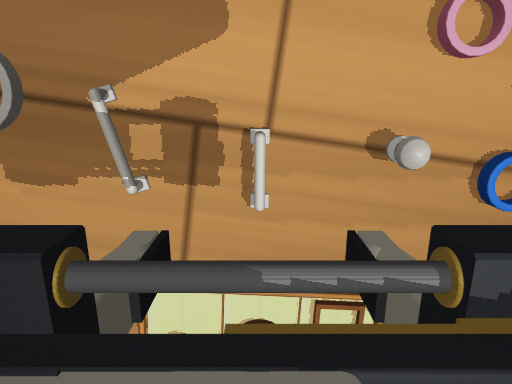

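```bash
python3 -m creep '[{"hand":1,"tx":0.9,"ty":0,"tz":4,"roll":0},{"hand":1,"tx":0,"ty":0,"tz":4,"roll":0},{"hand":1,"tx":0,"ty":0,"tz":4,"roll":0},{"hand":0,"tx":0,"ty":0,"tz":2.4,"roll":0},{"hand":-0.3,"tx":0,"ty":0,"tz":1,"roll":0},{"hand":-1,"tx":0,"ty":0,"tz":0,"roll":0},{"hand":-1,"tx":0,"ty":0,"tz":0,"roll":0},{"hand":-1,"tx":0,"ty":0,"tz":0,"roll":0},{"hand":-1,"tx":0,"ty":0,"tz":0,"roll":0}]' 25
```

```text
t: 4.05
tcp_pos: [0.4705, 0.0645, 0.0138]
tcp_rot: [-0.076, 0.997, 0.001, 0.001]
force: [-0.2, 0.6, 0.7]
finger_gap: 0.045
finger_force: 0.0
```

```bash
python3 -m creep '[{"hand":-1,"tx":0,"ty":0,"tz":0,"roll":0},{"hand":-1,"tx":0,"ty":0,"tz":0,"roll":0},{"hand":-1,"tx":0,"ty":0,"tz":0,"roll":0},{"hand":-1,"tx":0,"ty":0,"tz":0,"roll":0},{"hand":-1,"tx":0,"ty":0,"tz":0,"roll":0},{"hand":-1,"tx":0,"ty":0,"tz":0,"roll":0},{"hand":-1,"tx":0,"ty":0,"tz":0,"roll":0},{"hand":-1,"tx":0,"ty":0,"tz":0,"roll":0}]'; python3 -c "
from h import *
st=ctrl.get_state();print(st['finger_force'],yaw(st),tool(st,(.6473,.1726)))"
```

```text
t: 4.85
tcp_pos: [0.4697, 0.064, 0.0126]
tcp_rot: [-0.075, 0.997, -0.0, 0.0]
force: [-0.7, -0.4, 0.3]
finger_gap: 0.0088
finger_force: 25.0
24.990960359573364 1.7216385506016154 [-19.19   8.07]
```

```bash
python3 -m creep '[{"hand":-1,"tx":0,"ty":0,"tz":-3,"roll":0},{"hand":-1,"tx":0,"ty":0,"tz":-4,"roll":0},{"hand":-1,"tx":-3,"ty":1.3,"tz":-1,"roll":0},{"hand":-1,"tx":-4,"ty":1.7,"tz":0,"roll":0},{"hand":-1,"tx":-4,"ty":1.7,"tz":0,"roll":0},{"hand":-1,"tx":-4,"ty":1.7,"tz":0,"roll":0},{"hand":-1,"tx":-4.2,"ty":1.7,"tz":0,"roll":0},{"hand":-1,"tx":0,"ty":0,"tz":0,"roll":0.055},{"hand":-1,"tx":0,"ty":0,"tz":0,"roll":0},{"hand":-1,"tx":0,"ty":0,"tz":0,"roll":0}]'; python3 -c "
from h import *
st=ctrl.get_state();print(st['finger_force'],st['finger_gap'],yaw(st),tool(st,(.6473,.1726)))
s=optics.snapshot('wrist');save(s,'w3')
print([(round(r['score'],2),onz(s,r['at'],.005)) for r in spotter.mark_of('trough_place',s)])"
```

```text
t: 5.85
tcp_pos: [0.6465, 0.1725, 0.0918]
tcp_rot: [-0.048, 0.999, -0.0, -0.001]
force: [0.3, -1.3, -1.3]
finger_gap: 0.0088
finger_force: 25.0
24.99063402414322 0.008834858960972514 1.6677879896414742 [-0.08  0.01]
[(0.63, array([0.64737665, 0.17117373]))]
```

View pics/w3.png

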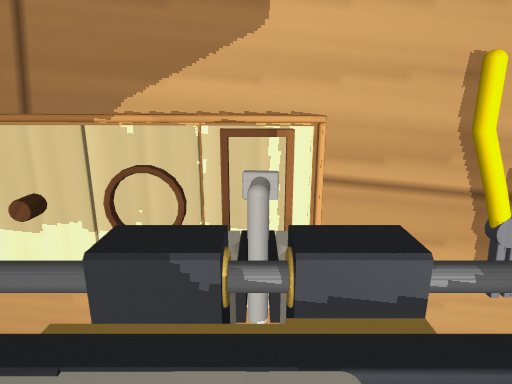

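```bash
python3 -m creep '[{"hand":-1,"tx":-0.1,"ty":0,"tz":3,"roll":0},{"hand":-1,"tx":0,"ty":0,"tz":2.4,"roll":0},{"hand":-1,"tx":0,"ty":0,"tz":0.8,"roll":0},{"hand":-1,"tx":0,"ty":0,"tz":0.4,"roll":0},{"hand":-1,"tx":0,"ty":0,"tz":0.15,"roll":0},{"hand":-1,"tx":0,"ty":0,"tz":0,"roll":0},{"hand":-0.3,"tx":0,"ty":0,"tz":0,"roll":0},{"hand":-0.3,"tx":0,"ty":0,"tz":0,"roll":0},{"hand":-0.3,"tx":0,"ty":0,"tz":0,"roll":0},{"hand":-0.3,"tx":0,"ty":0,"tz":0,"roll":0}]'
```

```text
t: 6.95
tcp_pos: [0.6485, 0.1731, 0.0254]
tcp_rot: [-0.048, 0.999, 0.0, 0.0]
force: [0.0, -0.2, 0.5]
finger_gap: 0.03
finger_force: 0.0
```

```bash
python3 -m creep '[{"hand":-0.3,"tx":0,"ty":0,"tz":-3,"roll":0},{"hand":0,"tx":0,"ty":0,"tz":-5,"roll":0},{"hand":1,"tx":2,"ty":0,"tz":-4,"roll":0},{"hand":1,"tx":4,"ty":0.7,"tz":-2,"roll":0},{"hand":1,"tx":4.5,"ty":1,"tz":0,"roll":0},{"hand":1,"tx":4.5,"ty":1,"tz":0,"roll":0},{"hand":1,"tx":4.5,"ty":1,"tz":0,"roll":0},{"hand":1,"tx":2,"ty":0,"tz":0,"roll":-0.146},{"hand":1,"tx":0,"ty":0,"tz":0,"roll":-0.146},{"hand":1,"tx":0,"ty":0,"tz":0,"roll":-0.146}]'
python3 -m creep '[{"hand":1,"tx":0,"ty":0,"tz":0,"roll":-0.146},{"hand":1,"tx":0,"ty":0,"tz":0,"roll":-0.146},{"hand":1,"tx":0,"ty":0,"tz":0,"roll":-0.146},{"hand":1,"tx":0,"ty":0,"tz":0,"roll":-0.146},{"hand":1,"tx":0,"ty":0,"tz":0,"roll":-0.146},{"hand":1,"tx":0,"ty":0,"tz":0,"roll":-0.146},{"hand":1,"tx":0,"ty":0,"tz":0,"roll":-0.146},{"hand":1,"tx":0,"ty":0,"tz":0,"roll":-0.1},{"hand":1,"tx":0,"ty":0,"tz":0,"roll":0}]'
python3 - <<'E'
from h import *
s=optics.snapshot("wrist");save(s,"w4");st=ctrl.get_state();print(st["joints"],st["tcp_pos"],yaw(st))
for n in("small_knob","small_ring"):
  for r in spotter.mark_of(n,s)[:3]: w=onz(s,r["at"],0);print(n,np.round(r["score"],2),np.round(r["at"]),w.round(3),tool(st,w))
  for r in spotter.regions_of(n,s)[:3]: w=onz(s,r["at"],.025 if 'knob' in n else .01);print('reg',np.round(r["score"],2),np.round(r["at"]),w.round(3))
E
```

```text
t: 7.95
tcp_pos: [0.4302, 0.1895, 0.1658]
tcp_rot: [-0.267, 0.964, 0.0, 0.001]
force: [-0.5, 0.1, -0.7]
finger_gap: 0.0868
finger_force: 0.0
t: 8.85
tcp_pos: [0.4308, 0.1893, 0.1652]
tcp_rot: [0.737, -0.676, 0.0, -0.0]
force: [-0.2, -0.8, 0.2]
finger_gap: 0.0878
finger_force: 0.0
[ 8.33814070e-01  7.12063669e-02 -5.12744933e-01 -2.73288538e-05
 -9.86495363e-01 -7.51065603e-01] [0.43080953 0.18930419 0.16523597] -3.058859288318441
small_knob 0.61 [259. 183.] [0.43  0.195] [-0.57  0.04]
reg 0.85 [256. 186.] [0.433 0.192]
small_ring 0.92 [318. 294.] [0.357 0.31 ] [-12.63   6.36]
small_ring 0.88 [367. 224.] [0.318 0.228] [-4.81 10.91]
reg 0.84 [320. 309.] [0.355 0.322]
reg 0.83 [229. 299.] [0.45  0.319]
reg 0.74 [369. 211.] [0.322 0.211]
```

View pics/w4.png

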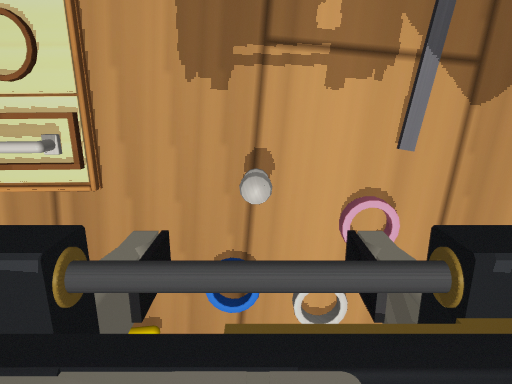

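```bash
python3 -m creep '[{"hand":0.6,"tx":-0.3,"ty":0,"tz":4,"roll":0},{"hand":0.6,"tx":0,"ty":0,"tz":4,"roll":0},{"hand":0.2,"tx":0,"ty":0,"tz":4,"roll":0},{"hand":0,"tx":0,"ty":0,"tz":2.3,"roll":0},{"hand":0,"tx":0,"ty":0,"tz":1,"roll":0},{"hand":0,"tx":0,"ty":0,"tz":0,"roll":0}]' 20
python3 - <<'E'
from h import *
s=optics.snapshot("wrist");save(s,"w5");st=ctrl.get_state()
for r in spotter.regions_of("small_knob",s)[:2]: w=onz(s,r["at"],.028);print('reg',np.round(r["score"],2),np.round(r["at"]),w.round(4),tool(st,w))
E
```

```text
t: 9.7
tcp_pos: [0.4302, 0.1918, 0.0111]
tcp_rot: [0.736, -0.677, 0.0, 0.001]
force: [-1.0, -0.3, 0.6]
finger_gap: 0.0465
finger_force: 0.0
reg 0.56 [256. 246.] [0.4323 0.1832] [ 0.93 -0.07]
```

View pics/w5.png

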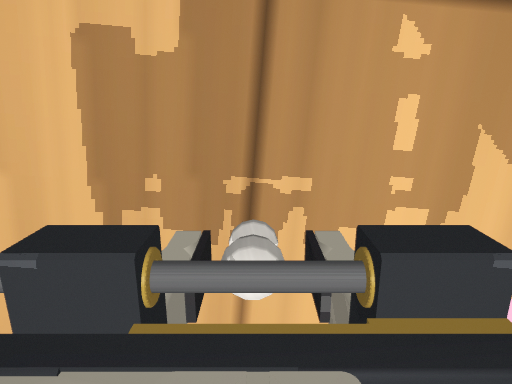

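```bash
python3 -m creep '[{"hand":-1,"tx":-0.2,"ty":0,"tz":0,"roll":0},{"hand":-1,"tx":0,"ty":0,"tz":0,"roll":0},{"hand":-1,"tx":0,"ty":0,"tz":0,"roll":0},{"hand":-1,"tx":0,"ty":0,"tz":0,"roll":0},{"hand":-1,"tx":0,"ty":0,"tz":0,"roll":0},{"hand":-1,"tx":0,"ty":0,"tz":0,"roll":0},{"hand":-1,"tx":0,"ty":0,"tz":0,"roll":0}]' 20;python3 -c "
from h import *
st=ctrl.get_state();print(st['finger_force'],yaw(st),tool(st,(.655,.0925)))"
```

```text
t: 10.5
tcp_pos: [0.4312, 0.195, 0.0129]
tcp_rot: [0.737, -0.676, 0.0, -0.001]
force: [0.4, 1.4, 8.1]
finger_gap: 0.0272
finger_force: 20.0
20.000629434362054 -3.0561401762830056 [ 12.12 -21.43]
```

```bash
python3 -m creep '[{"hand":-1,"tx":0,"ty":0,"tz":-2,"roll":0},{"hand":-1,"tx":0,"ty":0,"tz":-4,"roll":0},{"hand":-1,"tx":1,"ty":-2.1,"tz":-3,"roll":0},{"hand":-1,"tx":2,"ty":-4,"tz":-2,"roll":0},{"hand":-1,"tx":2,"ty":-4,"tz":0,"roll":0},{"hand":-1,"tx":2.1,"ty":-3.8,"tz":0,"roll":0},{"hand":-1,"tx":2,"ty":-3.5,"tz":0,"roll":0},{"hand":-1,"tx":2,"ty":-3,"tz":0,"roll":0},{"hand":-1,"tx":1,"ty":-1,"tz":0,"roll":0.0},{"hand":-1,"tx":0,"ty":0,"tz":0,"roll":0}]';python3 -c "
from h import *
s=optics.snapshot('wrist');save(s,'w6');t=optics.snapshot('side');save(t,'s6')
st=ctrl.get_state();print(st['finger_force'],st['tcp_pos'],yaw(st),tool(st,(.655,.0925)))
cv2.imwrite('pics/w6b.png',np.vstack([s['frame'],cv2.resize(t['frame'][60:210,200:400],(512,384))])[::1,::1,::-1])
im=cv2.imread('pics/w6b.png');cv2.imwrite('pics/w6b.png',cv2.resize(im,(400,600)))
"
```

```text
t: 11.5
tcp_pos: [0.6544, 0.0903, 0.1208]
tcp_rot: [0.736, -0.677, -0.0, 0.001]
force: [-0.1, 0.2, -1.3]
finger_gap: 0.0271
finger_force: 20.0
20.00001212116331 [0.65298187 0.09168141 0.12143003] -3.057460448640454 [-0.06 -0.21]
```

View pics/w6b.png

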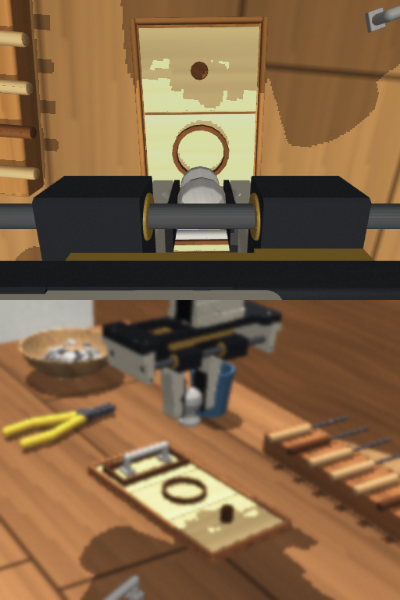

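```bash
python3 -m creep '[{"hand":-1,"tx":0,"ty":-0.1,"tz":4,"roll":0},{"hand":-1,"tx":0,"ty":0,"tz":3.6,"roll":0},{"hand":-1,"tx":0,"ty":0,"tz":1.4,"roll":0},{"hand":-1,"tx":0,"ty":0,"tz":0.4,"roll":0},{"hand":-1,"tx":0,"ty":0,"tz":0.2,"roll":0},{"hand":-1,"tx":0,"ty":0,"tz":0,"roll":0},{"hand":-1,"tx":0,"ty":0,"tz":0,"roll":0}]'
```

```text
t: 12.3
tcp_pos: [0.6558, 0.0924, 0.0277]
tcp_rot: [0.737, -0.676, 0.001, -0.001]
force: [-0.0, -0.7, 0.2]
finger_gap: 0.027
finger_force: 20.0
```

```bash
python3 -m creep '[{"hand":-1,"tx":0,"ty":0,"tz":0.2,"roll":0},{"hand":-1,"tx":0,"ty":0,"tz":0,"roll":0},{"hand":-1,"tx":0,"ty":0,"tz":0,"roll":0}]'; python3 -m creep '[{"hand":-1,"tx":0,"ty":0,"tz":0.1,"roll":0},{"hand":-1,"tx":0,"ty":0,"tz":0,"roll":0}]'
```

```text
t: 12.6
tcp_pos: [0.655, 0.0919, 0.0243]
tcp_rot: [0.736, -0.676, 0.0, -0.0]
force: [0.6, 0.2, -0.3]
finger_gap: 0.027
finger_force: 20.0
t: 12.8
tcp_pos: [0.6553, 0.0919, 0.0239]
tcp_rot: [0.737, -0.676, 0.0, -0.0]
force: [-1.2, 0.0, 5.7]
finger_gap: 0.0271
finger_force: 20.0
```

```bash
python3 -m creep '[{"hand":0,"tx":0,"ty":0,"tz":0,"roll":0},{"hand":0,"tx":0,"ty":0,"tz":0,"roll":0},{"hand":0,"tx":0,"ty":0,"tz":0,"roll":0},{"hand":0,"tx":0,"ty":0,"tz":-2,"roll":0},{"hand":0,"tx":0,"ty":0,"tz":-4,"roll":0},{"hand":0,"tx":0,"ty":0,"tz":-5,"roll":0},{"hand":1,"tx":-2,"ty":2.3,"tz":-3,"roll":0},{"hand":1,"tx":-3,"ty":3.5,"tz":0,"roll":0},{"hand":1,"tx":-3,"ty":3.5,"tz":0,"roll":0},{"hand":1,"tx":-3,"ty":3.5,"tz":0,"roll":0}]'
python3 -m creep '[{"hand":1,"tx":-3,"ty":3.5,"tz":0,"roll":0},{"hand":1,"tx":-3,"ty":3.5,"tz":0,"roll":0},{"hand":1,"tx":-3,"ty":3.5,"tz":0,"roll":0},{"hand":1,"tx":-3,"ty":3.5,"tz":0,"roll":0},{"hand":1,"tx":-1.2,"ty":1.1,"tz":0,"roll":0},{"hand":1,"tx":0,"ty":0,"tz":0,"roll":0},{"hand":1,"tx":0,"ty":0,"tz":0,"roll":0}]'
python3 - <<'E'
from h import *
s=optics.snapshot("wrist");save(s,"w7");st=ctrl.get_state();print(st["joints"],st["tcp_pos"],yaw(st))
n="small_ring"
for r in spotter.mark_of(n,s)[:3]: w=onz(s,r["at"],0);print(n,np.round(r["score"],2),np.round(r["at"]),w.round(3),tool(st,w))
for r in spotter.regions_of(n,s)[:3]:
    m=r["region"];p=np.argwhere(m)[:,::-1].astype(np.float32);c,wh,a=cv2.fitEllipse(cv2.convexHull(p))
    w=onz(s,c,.012);print('reg',np.round(r["score"],2),np.round(c),np.round(wh),s["frame"][m].mean(0).round(),w.round(3),tool(st,w))
E
```

```text
t: 13.8
tcp_pos: [0.5166, 0.1913, 0.1632]
tcp_rot: [0.736, -0.677, -0.0, -0.0]
force: [1.2, 1.3, 0.2]
finger_gap: 0.0705
finger_force: 0.0
t: 14.5
tcp_pos: [0.3561, 0.3096, 0.1631]
tcp_rot: [0.737, -0.676, -0.0, -0.0]
force: [-0.1, 0.7, 1.0]
finger_gap: 0.0879
finger_force: 0.0
[ 1.13300930e+00  7.62179375e-02 -5.12887788e-01  3.79430854e-05
 -9.81829617e-01 -1.04778151e+00] [0.35652996 0.30923144 0.16303413] -3.056343791335753
small_ring 0.66 [163. 159.] [0.448 0.3  ] [ 1.69 -9.  ]
reg 0.93 [258. 185.] [59. 61.] [179. 175. 168.] [0.356 0.314] [-0.53 -0.01]
reg 0.81 [309.  88.] [64. 68.] [185. 127. 148.] [0.32  0.225] [8.08 4.39]
reg 0.7 [160. 164.] [61. 63.] [ 37.  91. 168.] [0.447 0.302] [ 1.51 -8.96]
```

View pics/w7.png

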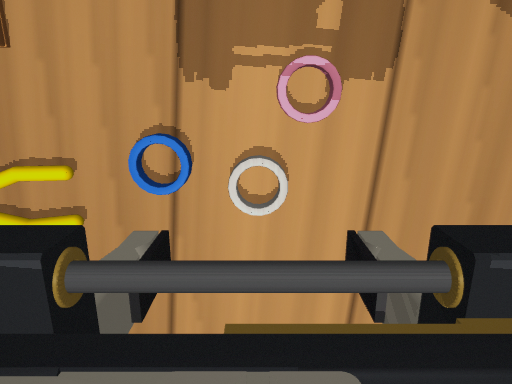

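```bash
python3 -m creep '[{"hand":0.58,"tx":-0.5,"ty":0,"tz":4,"roll":0},{"hand":0.58,"tx":0,"ty":0,"tz":4,"roll":0},{"hand":0.58,"tx":0,"ty":0,"tz":2.5,"roll":0},{"hand":0.58,"tx":0,"ty":0,"tz":2.5,"roll":0},{"hand":0.58,"tx":0,"ty":0,"tz":2,"roll":0},{"hand":0.58,"tx":0,"ty":0,"tz":0.7,"roll":0},{"hand":-1,"tx":0,"ty":0,"tz":0,"roll":0},{"hand":-1,"tx":0,"ty":0,"tz":0,"roll":0},{"hand":-1,"tx":0,"ty":0,"tz":0,"roll":0},{"hand":-1,"tx":0,"ty":0,"tz":0,"roll":0}]' 25;python3 -c "
from h import *
st=ctrl.get_state();print(st['finger_force'],st['finger_gap'],st['tcp_pos'],yaw(st),tool(st,(.6626,.0133)))"
```

```text
t: 15.65
tcp_pos: [0.3562, 0.3149, 0.0069]
tcp_rot: [0.736, -0.676, -0.0, -0.001]
force: [-0.3, -0.0, -0.8]
finger_gap: 0.0543
finger_force: 25.0
24.999731618845544 0.054319497919888285 [0.35623077 0.314892   0.00694142] -3.0566690148062095 [ 32.65 -27.97]
```

```bash
python3 -m creep '[{"hand":-1,"tx":0,"ty":0,"tz":-3,"roll":0},{"hand":-1,"tx":0,"ty":0,"tz":-4,"roll":0},{"hand":-1,"tx":1,"ty":-1,"tz":-3,"roll":0},{"hand":-1,"tx":3,"ty":-2.6,"tz":-2,"roll":0},{"hand":-1,"tx":3,"ty":-2.6,"tz":0,"roll":0},{"hand":-1,"tx":3,"ty":-2.6,"tz":0,"roll":0},{"hand":-1,"tx":3,"ty":-2.6,"tz":0,"roll":0},{"hand":-1,"tx":3,"ty":-2.6,"tz":0,"roll":0},{"hand":-1,"tx":3,"ty":-2.6,"tz":0,"roll":0},{"hand":-1,"tx":3,"ty":-2.6,"tz":0,"roll":0}]'
python3 -m creep '[{"hand":-1,"tx":3,"ty":-2.6,"tz":0,"roll":0},{"hand":-1,"tx":3,"ty":-2.6,"tz":0,"roll":0},{"hand":-1,"tx":3,"ty":-2.6,"tz":0,"roll":0},{"hand":-1,"tx":1.6,"ty":-1,"tz":0,"roll":0},{"hand":-1,"tx":0,"ty":0,"tz":0,"roll":0},{"hand":-1,"tx":0,"ty":0,"tz":0,"roll":0}]'
python3 -c "
from h import *
t=optics.snapshot('side');w=optics.snapshot('wrist')
st=ctrl.get_state();print(st['finger_gap'],st['tcp_pos'],yaw(st),tool(st,(.6626,.0133)))
im=np.vstack([w['frame'],cv2.resize(t['frame'][60:210,200:400],(512,384))])[:,:,::-1]
cv2.imwrite('pics/w8.png',cv2.resize(im,(400,600)))"
```

```text
t: 16.65
tcp_pos: [0.567, 0.1103, 0.1268]
tcp_rot: [0.737, -0.676, 0.0, -0.001]
force: [0.2, 0.5, 0.2]
finger_gap: 0.0543
finger_force: 25.0
t: 17.25
tcp_pos: [0.6621, 0.0132, 0.126]
tcp_rot: [0.736, -0.677, -0.0, 0.0]
force: [0.1, -0.2, -1.2]
finger_gap: 0.0546
finger_force: 25.0
0.05379832337815461 [0.66194758 0.01409083 0.12636722] -3.055917221776769 [ 0.08 -0.06]
```

View pics/w8.png

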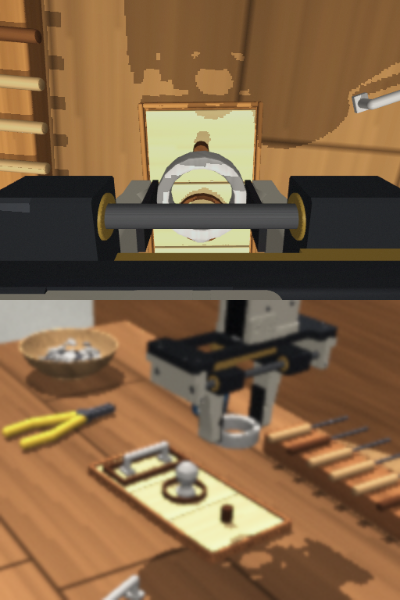

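```bash
python3 -m creep '[{"hand":-1,"tx":0,"ty":0,"tz":4,"roll":0},{"hand":-1,"tx":0,"ty":0,"tz":3,"roll":0},{"hand":-1,"tx":0,"ty":0,"tz":2,"roll":0},{"hand":-1,"tx":0,"ty":0,"tz":1,"roll":0},{"hand":-1,"tx":0,"ty":0,"tz":0.5,"roll":0},{"hand":-1,"tx":0,"ty":0,"tz":0.2,"roll":0},{"hand":-1,"tx":0,"ty":0,"tz":0,"roll":0},{"hand":-1,"tx":0,"ty":0,"tz":0,"roll":0}]'; python3 -m creep '[{"hand":-1,"tx":0,"ty":0,"tz":0.1,"roll":0},{"hand":-1,"tx":0,"ty":0,"tz":0,"roll":0}]'
```

```text
t: 18.15
tcp_pos: [0.6633, 0.0136, 0.0202]
tcp_rot: [0.737, -0.676, 0.0, -0.001]
force: [-0.2, -0.4, -0.4]
finger_gap: 0.0545
finger_force: 25.0
t: 18.35
tcp_pos: [0.6628, 0.0133, 0.0185]
tcp_rot: [0.736, -0.676, 0.0, -0.0]
force: [0.5, 0.3, -1.4]
finger_gap: 0.0543
finger_force: 25.0
```

```bash
python3 -m creep '[{"hand":-1,"tx":0,"ty":0,"tz":0.1,"roll":0},{"hand":-1,"tx":0,"ty":0,"tz":0,"roll":0},{"hand":0.6,"tx":0,"ty":0,"tz":0,"roll":0},{"hand":0.6,"tx":0,"ty":0,"tz":0,"roll":0},{"hand":0.6,"tx":0,"ty":0,"tz":0,"roll":0},{"hand":0.6,"tx":0,"ty":0,"tz":-2,"roll":0},{"hand":0.6,"tx":0,"ty":0,"tz":-4,"roll":0},{"hand":0.6,"tx":0,"ty":0,"tz":-5,"roll":0},{"hand":0.6,"tx":4,"ty":0,"tz":-5,"roll":0},{"hand":0.6,"tx":4,"ty":0,"tz":-4,"roll":0}]'
python3 -c "
from h import *
t=optics.snapshot('side');c=optics.snapshot('scene')
im=np.vstack([cv2.resize(c['frame'][180:330,130:330],(512,384)),cv2.resize(t['frame'][60:210,200:400],(512,384))])[:,:,::-1]
cv2.imwrite('pics/w9.png',cv2.resize(im,(400,600)));save(c,'scene9')
for n in('small_ring','small_knob','short_handle'):
  for s in(c,t):
    print(n,[(round(r['score'],2),onz(s,r['at'],.011).round(3)) for r in spotter.mark_of(n,s)[:4]])"
```

```text
t: 19.35
tcp_pos: [0.6687, -0.0527, 0.2041]
tcp_rot: [0.737, -0.676, 0.001, -0.001]
force: [1.3, 0.9, 0.2]
finger_gap: 0.0699
finger_force: 0.0
small_ring [(0.68, array([0.45 , 0.312])), (0.61, array([0.663, 0.005])), (0.56, array([0.319, 0.23 ]))]
small_ring [(0.86, array([0.657, 0.017])), (0.65, array([0.312, 0.224])), (0.47, array([0.44 , 0.295]))]
small_knob [(0.58, array([0.657, 0.08 ])), (0.32, array([0.654, 0.096]))]
small_knob [(0.72, array([0.642, 0.07 ])), (0.65, array([0.652, 0.081]))]
short_handle [(0.3, array([ 0.44 , -0.184]))]
short_handle [(0.58, array([ 0.457, -0.083])), (0.45, array([0.645, 0.172]))]
```

View pics/w9.png

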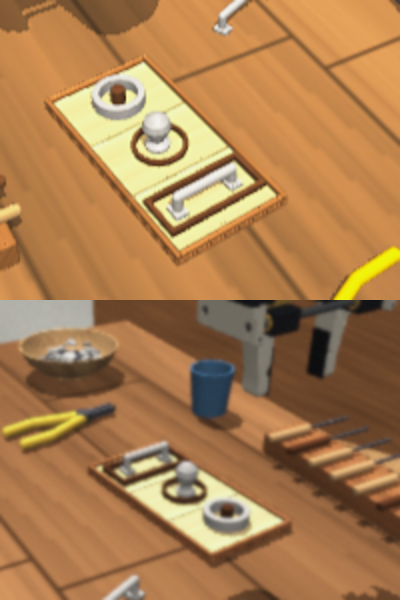

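The ring sits flat around the post, the knob stands centred in the cup, and the handle is on its feet in the trough. The arm is clear of all of them.

```bash
python3 -m creep '[{"hand":0.6,"tx":0,"ty":0,"tz":0,"roll":0},{"hand":0.6,"tx":0,"ty":0,"tz":0,"roll":0},{"hand":0.6,"tx":0,"ty":0,"tz":0,"roll":0}]' >/dev/null; python3 -c "
from plant import ctrl
print(ctrl.sign_off())"
```

```text
the job is handed in; nothing more can be done
None
```

The job is handed in at about 20 s of the 77 s: the final pictures show the small ring flat around the post, the small knob upright in the cup and the short handle on its feet in the trough. The larger ring, knob and handle were never touched, and no verdict came back.

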